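# Index the badge-sewing pallets one place round the U-track

### The job

Move the three badge pallets in the U-shaped pallet track on by one place, sliding them one at a time by their grip posts without lifting or ramming them: first the finished pallet from the sewing place (back left) to the right until it is fully in the take-off bay (back right); next the pallet waiting at the front left straight back into the sewing place until it is pressed firmly but gently home against the stop screw, with the seat switch fully in; then the last pallet from the front right to the left, right up to the left rail. The stop screw is set anew for every job and its depth is not measured, so feel for it; let go of the pallets and leave the things round the track where they are.

Things in the scene. Friction and masses are not known exactly. Their poses are not given: they have to be found in the camera images.
- track: U-shaped pallet track, fixed: base plate 203 (x) x 172.5 (y) x 8 mm with steel rails. Origin: on the table, 97.5 mm behind the plate's front edge, midway across; x to its back, y to its left, turned at most 0.25 rad. Pallets run at z = 8 mm. Channel: front right, front left, back left, back right. Front lane: x -85.5 (front rail) to -13 mm (divider), open to the right.
- rails: rails and stop screw, rigid with the track (same frame). Tops 20 mm above the table; strips (tops 23 mm) on the left and front rail overhang 5 mm, 2 mm above the pallets. Back lane: x -3 (divider) to 93.5 mm (back rail). Left rail's face: y 74.25; take-off bay's end rail: y -74.25. Pressed firmly = over 5 N for 0.2 s; ramming = over 20 N between a pallet and rails or stop, or between two pallets.
- divider_nose (a point): tip of the divider's rounded end, at track x -8, y 1.75 mm, 20 mm above the table. The divider is a rail 10 mm wide that runs from here to the right between the front and the back lane; left of the nose the lanes are joined.
- sewing_place (a point): middle of the sewing place (back left) on the base plate, track (47.5, 38) mm. The finished pallet starts with its centre about (34, 38), 2 mm clear of the divider. The 10 mm thick stop screw stands 3 to 19 mm out of the back rail at y 38, 13 mm above the table, differently every time; a pallet touching it has its centre at x 39.5 to 55.5 mm.
- take_off_bay (a point): middle of the take-off bay (back right) on the base plate, track (41, -38) mm; empty at the start, 96 mm deep in x. A pallet touching the bay's end rail has its centre at y -39.25; it is fully in when its centre is beyond y -35.5 mm.
- waiting_place (a point): middle of the waiting place (front left) on the base plate, track (-49.25, 38) mm; a pallet touching the left rail has its centre at y 39.25, and up to the rail means beyond y 36.5 mm.
- loading_place (a point): middle of the loading place (front right) on the base plate, track (-49.25, -37) mm, where the last pallet starts; 1.2 mm play to the front rail and to the divider.
- seat_switch (a joint): travel of the seat switch's spring plunger in the nose of the stop screw, in m: 0 = out, 5 mm proud of the nose; 0.005 = flush, when a pallet touches the nose. Spring under 0.5 N: it does not push a pallet back. Fully in means above 0.0038.
- pallet_round: pallet with a flat grey round badge under two steel clamp strips; any pallet may start in any filled place. White plate 70 x 70 x 10 mm, corner radius 5, about 0.35 kg, slides under 2 N. Origin: centre of its underside, axes as the track. Round black grip post, 16 mm in diameter (22 mm in the lowest 3 mm), at x -20, y 0, from 10 to 44 mm above the origin; grip it at any yaw.
- pallet_square: pallet with a flat grey square badge under two steel clamp strips; any pallet may start in any filled place. White plate 70 x 70 x 10 mm, corner radius 5, about 0.35 kg, slides under 2 N. Origin: centre of its underside, axes as the track. Round black grip post, 16 mm in diameter (22 mm in the lowest 3 mm), at x -20, y 0, from 10 to 44 mm above the origin; grip it at any yaw.
- pallet_cross: pallet with a flat grey cross-shaped badge under two steel clamp strips; any pallet may start in any filled place. White plate 70 x 70 x 10 mm, corner radius 5, about 0.35 kg, slides under 2 N. Origin: centre of its underside, axes as the track. Round black grip post, 16 mm in diameter (22 mm in the lowest 3 mm), at x -20, y 0, from 10 to 44 mm above the origin; grip it at any yaw.
- bobbin_2: a steel bobbin wound with dark thread, 21 mm across, 10 mm high; a bystander, origin at the centre of its underside
- bobbin_case: a steel bobbin case, 26 x 33 x 12 mm, open side up; a bystander, origin at the centre of its underside
- thread_snips: black spring thread snips, 20 x 113 x 6 mm, lying flat; a bystander, origin at the centre of its underside
- presser_foot_1: a steel presser foot, 28 x 38 x 11 mm; a bystander, origin at the centre of its underside
- tailor_chalk_1: a white triangle of tailor chalk, 37 x 40 x 7 mm; a bystander, origin at the centre of its underside
- screwdriver_yellow: a screwdriver with a yellow handle, 20 x 120 x 21 mm; a bystander, origin at the centre of its underside
- spool_1: a thread spool standing upright, 35 mm across, 55 mm high; a bystander, origin at the centre of its underside
- spool_2: a thread spool standing upright, 35 mm across, 55 mm high; a bystander, origin at the centre of its underside

How it is judged:
By the outcome, as a careful person would: the job done as asked, in the order asked, and still so for the second after the job is handed in, with the robot touching nothing.
It also fails if it takes over 64 s, if anything falls off the work surface, if the arm or the gripper's body presses on something with over 40 N, if the wrist force passes 120 N, or if a joint passes its speed limit or range.

### The arm

A 7-joint arm with a two-finger parallel gripper is mounted at the origin on a cart in front of the work surface, level with it; the furniture and walls round the work are solid. World frame = base frame: x ahead of the robot, y to its left, z up, the work surface at z = 0. Lengths are in m, angles in rad, forces in N, time in s.
With the tool pointing down it reaches from about 0.425 to 0.925 m from the base axis. Payload 6.8 kg.
Tool frame: the origin (TCP) lies between the finger pads; the fingertips stand 11 mm ahead of it and the grasp point (between the pads) lies 8 mm behind it; z points along the fingers, y is the line along which they close (so a half turn about z gives the same grasp; the last joint's range is limited). The gripper opens to 85 mm and grips with 20 to 120 N. Pads are 22 mm wide; open, the fingers measure 114 mm over their backs; the gripper's body (76 mm by 85 mm) begins 54 mm behind the grasp point. The pads swing forward as they close: fully open they stand 13 mm farther back than shut.
Start: joints at [1.11, 0.477, 0.022, 1.555, -0.011, 1.109, -0.083], TCP at [0.233, -0.633, 0.242] pointing down, gripper open.
Joint ranges: [-2.96, 2.96], [-0.34, 2.1], [-1.41, 1.46], [0.24, 2.44], [-1.37, 4.51], [0.17, 1.92], [-2.96, 2.96]. Speed limits (rad/s): [2.39, 2.39, 3.14, 3.14, 3.14, 3.14, 3.14].

### API

Orientations are given as a unit quaternion [w, x, y, z].
In Python, from cell import env, vision, claw gives the robot as it stands (env), with the cameras (vision) and the gripper (claw). Calls block until the motion is done:
- env.reach(position, orientation): joint-space move of the TCP to a pose.
- env.movel(position, velocity=0.15, rot=None, stop_force=None): straight line of the TCP; rot=None keeps the orientation; velocity is the mean speed in m/s. With stop_force (N) it stops when the force on the tool has changed by that much, and returns True; else False.
- env.goto_joints(angles): joint-space move.
- claw.grip(opening, f_grip=None): finger opening in m; f_grip is the grip in N (None keeps the last); returns when the fingers have stopped.
- env.dwell(seconds).
- env.inverse_kinematics(position, orientation): joint angles nearest the present ones, or None.
- vision.camera(name): name is "scene" or "top" or "wrist"; returns the picture (420x560x3 uint8, blue, green, red); there is no depth.
- vision.calibration(name): a dict with "fx", "fy", "cx", "cy" (pixels), "rvec" (rotation vector, rad) and "tvec" (3), from world to camera coordinates, as OpenCV has them. Camera axes: x right, y down, z forward; pixel columns grow to the right and rows downward; lengths in m; the calibration is good to about 2 mm. A picture is of the moment at which its call begins: read the wrist's pose just before it. calibration takes no time and is no camera call; for the wrist camera it gives the pose at the moment of the call.
A pose or a line that the arm cannot do raises env.PlanningError and nothing moves.
- env.job_done(): hands the job in; it is judged then, once.
Readings, each from a call of its own:
- env.get_time(): time.
- env.get_qpos(): joint angles.
- env.get_joint_velocities(): joint speeds.
- env.get_joint_torque(): joint torques, N m.
- env.get_tcp_pos(): TCP position.
- env.get_orientation(): TCP orientation.
- env.get_force(): force on the tool from outside, world axes, zero at the start.
- env.get_torque(): the same for the moment, N m.
- env.get_opening(): finger opening in m.
- env.get_gripper_force(): force on a finger pad.
Only numpy, scipy, OpenCV 4.12 (cv2) and the standard library are available. Lean on these libraries where they do the work, as an engineer would, in place of code of your own. Each camera call takes 0.05 s, during which the arm holds its last target. There are 200 camera calls.

## Working session

There is one attempt and no reset: what is moved stays moved. The work goes in short steps, each a Python script; the robot and the scene stay as the last script left them, time stands still between calls to the robot, and variables do not carry over. Pictures are saved under pics/ and viewed, at most 12 in all, crops included, and the job is handed in when it is done.

```bash
mkdir -p pics; ls
python3 - <<'E'
from cell import env, vision, claw
import cv2
for n in("top","scene"):
    cv2.imwrite(f"pics/{n}0.png",vision.camera(n)); print(n,vision.calibration(n))
print(env.get_time(),env.get_orientation(),env.get_tcp_pos())
E
```

```text
cell.py
pics
top {'fx': 380.49021931785313, 'fy': 380.49021931785313, 'cx': 279.3189390695574, 'cy': 207.97294180957368, 'rvec': array([ 2.13149635, -2.12142651,  0.14816121]), 'tvec': array([-0.30489572,  0.4930213 ,  0.8070808 ])}
scene {'fx': 415.64610878888533, 'fy': 415.64610878888533, 'cx': 280.3064946772077, 'cy': 207.8563197485947, 'rvec': array([ 0.96372599, -2.54690689,  0.92626936]), 'tvec': array([0.16075135, 0.46059819, 0.51196598])}
0.1 [-8.14749115e-04  9.84480141e-01  1.75493996e-01 -2.12138729e-04] [ 0.23303198 -0.63294522  0.24141495]
```

View pics/top0.png

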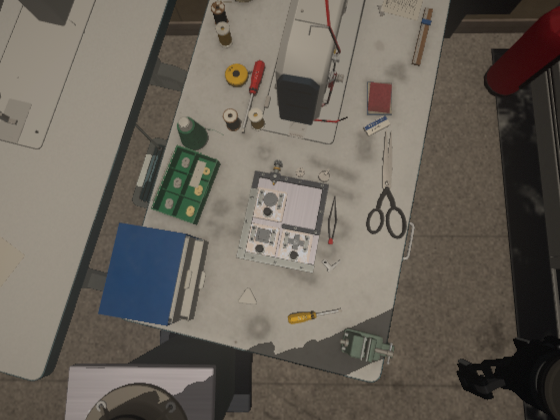

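View pics/scene0.png

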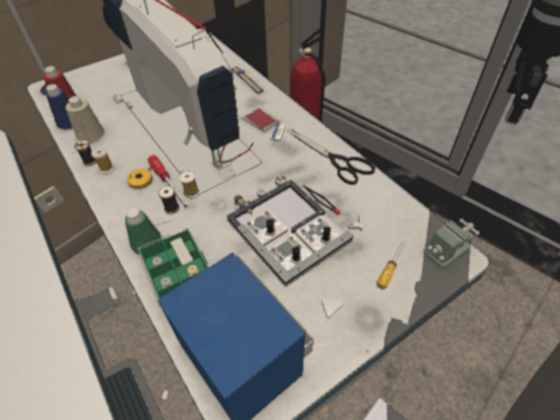

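The top view shows the track at about (285,220), with pallets at back left (270,205), front left (263,240) and front right (297,245). I'll enlarge that area.

```bash
cat > h.py <<'E'
import numpy as np,cv2
from cell import env, vision, claw
def px2w(name,uv,z,cal=None):
    c=cal or vision.calibration(name);R=cv2.Rodrigues(c["rvec"])[0];t=c["tvec"]
    o=-R.T@t;d=R.T@np.array([(uv[0]-c["cx"])/c["fx"],(uv[1]-c["cy"])/c["fy"],1.])
    return o+d*(z-o[2])/d[2]
def w2px(c,P):
    return cv2.projectPoints(np.array(P,float).reshape(-1,3),c["rvec"],c["tvec"],np.array([[c["fx"],0,c["cx"]],[0,c["fy"],c["cy"]],[0,0,1]]),None)[0].reshape(-1,2)
E
python3 - <<'E'
from h import *
im=cv2.imread("pics/top0.png")
cv2.imwrite("pics/c1.png",cv2.resize(im[155:285,225:355],None,fx=4.6,fy=4.6,interpolation=cv2.INTER_CUBIC))
for uv in[(285,220),(245,185),(330,190)]: print(px2w("top",uv,0.02))
c=vision.calibration("wrist");R=cv2.Rodrigues(c["rvec"])[0];print(c,-R.T@c["tvec"],R, env.get_tcp_pos())
E
```

```text
[ 0.46979705 -0.31512803  0.02      ]
[ 0.55021778 -0.22325061  0.02      ]
[ 0.53887974 -0.41708051  0.02      ]
{'fx': 299.28323632986553, 'fy': 299.28323632986553, 'cx': 275.08513376144225, 'cy': 202.57458768539811, 'rvec': array([-2.34613766,  1.63781029,  0.27241798]), 'tvec': array([-0.67272743, -0.04132621,  0.38191931])} [ 0.31055855 -0.60319888  0.37394774] [[ 0.34447346 -0.93879498 -0.0014222 ]
 [-0.88870861 -0.32658266  0.32177751]
 [-0.30254758 -0.1095799  -0.94681424]] [ 0.23303198 -0.63294522  0.24141495]
```

View pics/c1.png

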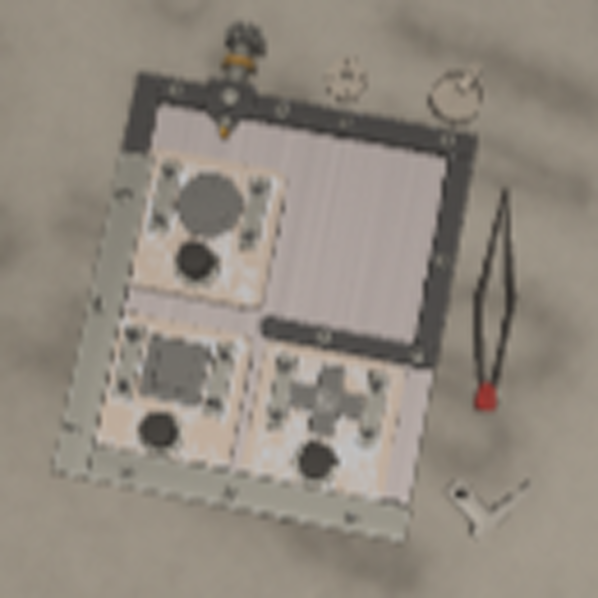

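The crop shows round at back left, square at front left and cross at front right. I'll fit the track from this view, then move over it for a wrist view.

```bash
cat >> h.py <<'E'
from scipy.optimize import least_squares
def fit(W,T):
    f=lambda p:(np.c_[np.cos(p[2])*T[:,0]-np.sin(p[2])*T[:,1]+p[0],np.sin(p[2])*T[:,0]+np.cos(p[2])*T[:,1]+p[1]]-W[:,:2])
    r=least_squares(lambda p:f(p).ravel(),[.47,-.31,0]); return r.x,f(r.x)*1000
def quat(a): return [0,np.cos(a/2),np.sin(a/2),0]   # tool x at yaw a, tool y at a-90deg
E
python3 - <<'E'
from h import *
uv=np.array([(137,75),(475,137),(263,328),(435,365),(55,472),(408,540)])/4.6+[225,155]
T=np.array([(105.5-0,86.25),(105.5,-86.25),(-8,1.75),(-13,-86.25),(-97.5,86.25),(-97.5,-86.25)])/1000
z=[.02,.02,.02,.02,.023,.023]
W=np.array([px2w("top",u,zz) for u,zz in zip(uv,z)])
p,r=fit(W,T);print(p);print(r.round(1))
R=np.array([[np.cos(p[2]),-np.sin(p[2])],[np.sin(p[2]),np.cos(p[2])]])
for u in[(196,262),(160,430),(317,460)]:
    w=px2w("top",np.array(u)/4.6+[225,155],.052);print((R.T@(w[:2]-p[:2])*1000).round(1))
a=p[2]
env.reach([*(p[:2]+R@[-.03,0]),.22],quat(a))
print(env.get_time(),env.get_tcp_pos(),env.get_qpos())
c=vision.calibration("wrist");np.save("wc.npy",c);im=vision.camera("wrist");cv2.imwrite("pics/w1.png",im)
cv2.imwrite("pics/w1b.png",cv2.resize(im,(800,600),interpolation=cv2.INTER_CUBIC))
E
```

```text
[ 0.46432862 -0.31084195 -0.17845894]
[[ 1.   0.4]
 [ 1.8 -1.1]
 [ 1.2  1.1]
 [-1.6 -1. ]
 [-1.5  0.6]
 [-1.   0. ]]
[12.5 36.1]
[-68.2  37.7]
[-68.4 -36.6]
1.5333 [ 0.43446592 -0.30665289  0.22010881] [ 0.52249347  0.26748145 -0.03036132  1.92002147  0.01049     0.95386929
 -1.26323695]
```

View pics/w1b.png

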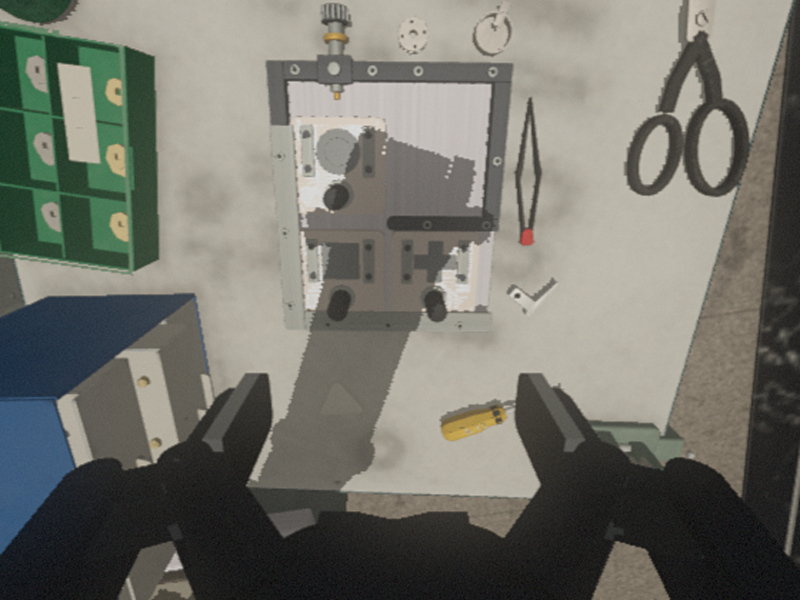

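The wrist view sees the whole track, aligned: corners about (267,62), (512,64), (285,328) and (491,328). The open fingers are at the bottom. I'll enlarge the track for a precise fit.

Run:
```python
from h import *
im=cv2.imread("pics/w1.png")[35:240,180:370]
im=np.clip(im.astype(float)*1.4,0,255).astype(np.uint8)
cv2.imwrite("pics/c2.png",cv2.resize(im,None,fx=2.9,fy=2.9,interpolation=cv2.INTER_CUBIC))
```

```text
(no output)
```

View pics/c2.png

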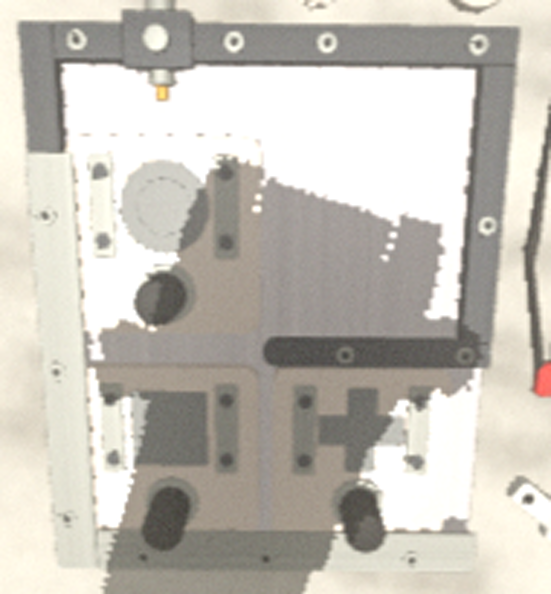

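Run:
```python
from h import *
c=np.load("wc.npy",allow_pickle=True).item()
q=lambda u:np.array(u)/2.9+[180,35]-.33
uv=[(20,25),(519,28),(477,68),(61,63),(262,351),(490,366),(57,567),(476,570)]
T=np.array([(105.5-0,86.25),(105.5,-86.25),(93.5,-74.25),(93.5,74.25),(-8,1.75),(-13,-86.25),(-97.5,86.25),(-97.5,-86.25)])/1000
z=[.02]*6+[.023]*2
W=np.array([px2w(0,q(u),zz,c) for u,zz in zip(uv,z)])
p,r=fit(W,T);print(p,np.degrees(p[2]));print(r.round(1))
np.save("p.npy",p)
R=np.array([[np.cos(p[2]),-np.sin(p[2])],[np.sin(p[2]),np.cos(p[2])]])
for u,zz in[((157,304),.052),((163,533),.052),((367,534),.052),((168,291),.02),((177,494),.02),((355,494),.02),((67,135),.018),((260,137),.018)]:
    w=px2w(0,q(u),zz,c);print((R.T@(w[:2]-p[:2])*1000).round(1))
```

```text
[ 0.46624111 -0.3078149  -0.18843347] -10.796442299317176
[[ 1.2  0.7]
 [ 0.5 -0.6]
 [ 0.8 -2. ]
 [ 1.1  1.9]
 [-1.1 -0.2]
 [-0.9 -0.1]
 [-0.9 -0.4]
 [-0.6  0.7]]
[14.4 37.6]
[-69.6  38.4]
[-69.5 -37.6]
[15.4 37.6]
[-65.4  36.5]
[-64.9 -35.7]
[69.7 72.2]
[69.6  3.1]
```

```bash
cat >> h.py <<'E'
import os
if os.path.exists("p.npy"):
    P=np.load("p.npy");A=P[2];RT=np.array([[np.cos(A),-np.sin(A)],[np.sin(A),np.cos(A)]])
def tw(x,y,z): return [*(P[:2]+RT@(np.array([x,y])/1000)),z/1000]
def tt(): 
    w=env.get_tcp_pos();return np.r_[RT.T@(w[:2]-P[:2]),w[2]]*1000
def tf(): 
    f=env.get_force();return np.r_[RT.T@f[:2],f[2]].round(1)
def st(s): print(s,round(env.get_time(),2),tt().round(1),"F",tf(),"op",round(env.get_opening()*1000,1),round(float(np.max(env.get_gripper_force())),1))
E
python3 - <<'E'
from h import *
claw.grip(.045,25)
env.reach(tw(14.2,37.4,100),quat(A)); st("above")
print(env.movel(tw(14.2,37.4,38),.08,stop_force=8)); st("down")
claw.grip(.01,25); st("grip")
cv2.imwrite("pics/s1.png",vision.camera("scene")[150:290,200:380])
im=vision.camera("wrist");cv2.imwrite("pics/w2.png",im)
E
```

```text
above 2.66 [ 14.3  36.7 100.5] F [0.9 0.4 1. ] op 45.1 0.0
False
down 3.58 [14.5 37.3 38.2] F [-0.8  0.5 -0.2] op 45.2 0.0
grip 3.95 [14.6 37.3 38.6] F [-0.8  0.8  4.5] op 14.8 24.7
```

View pics/w2.png

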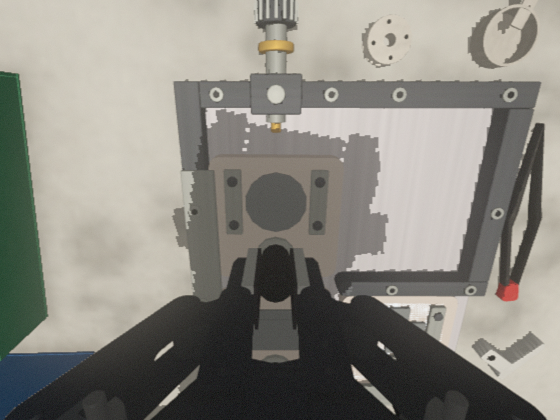

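The round pallet is gripped at (277,270), square in its place. I'll slide it clear of the divider, then right.

Run:
```python
from h import *
x,y,z=tt()
print(env.movel(tw(x+2.5,y-1,z),.03,stop_force=6)); st("fwd")
print(env.movel(tw(x+4,-34,z),.06,stop_force=7)); st("right")
print(env.movel(tw(x+4,-40.5,z),.012,stop_force=6)); st("end")
cv2.imwrite("pics/w3.png",vision.camera("wrist"))
```

```text
True
fwd 4.26 [17.2 36.2 38.6] F [ 1.4 -0.7  1.8] op 15.6 24.8
False
right 5.58 [ 18.4 -35.2  38.6] F [-0.6 -1.5  4.8] op 15.0 25.0
False
end 6.28 [ 18.7 -40.   38.6] F [0.  1.1 4.8] op 15.0 25.1
```

View pics/w3.png

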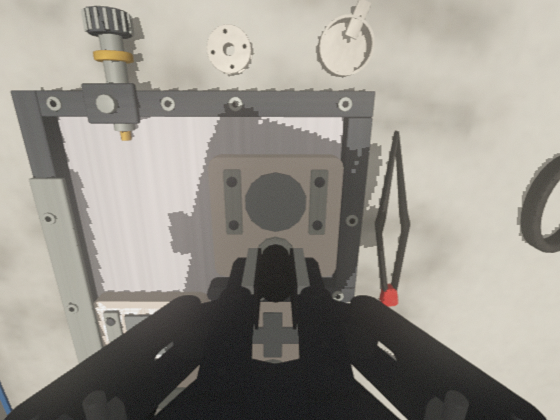

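The round pallet is in the bay, its right edge about at the end rail (343 against 347 px). I'll feel for the rail.

Run:
```python
from h import *
x,y,z=tt()
print(env.movel(tw(x,y-4,z),.006,stop_force=5)); st("touch")
claw.grip(.045); st("open")
env.movel(tw(*tt()[:2],75),.1)
# pallet 2: close along x
print(env.inverse_kinematics(tw(-68.5,38,75),quat(A+np.pi/2)),env.inverse_kinematics(tw(-68.5,38,75),quat(A-np.pi/2)))
cv2.imwrite("pics/w4.png",vision.camera("wrist"))
```

```text
True
touch 6.69 [ 18.7 -40.1  38.6] F [-0.7  1.3  4.1] op 14.6 25.0
open 7.09 [ 18.7 -40.2  38.4] F [-0.1 -0.1  0.9] op 45.0 0.0
[ 0.82123877  0.44751776 -0.46459509  2.12047039  0.32969322  0.6421014
 -0.0590364 ] [ 0.15296668  0.42772534  0.34491177  2.16459866 -0.25604552  0.58690472
 -2.64647832]
```

Run:
```python
from h import *
q=quat(A+np.pi/2)
env.reach(tw(-68.6,37.8,80),q); st("above")
print(env.movel(tw(-68.6,37.8,38),.08,stop_force=8)); st("down")
claw.grip(.01,25); st("grip")
cv2.imwrite("pics/w5.png",vision.camera("wrist"))
x,y,z=tt()
print(env.movel(tw(-60,y,z),.02,stop_force=7)); st("a")
print(env.movel(tw(-30,y,z),.03,stop_force=7)); st("b")
im=vision.camera("top");cv2.imwrite("pics/t2.png",im)
cv2.imwrite("pics/w6.png",vision.camera("wrist"))
```

```text
above 8.78 [-68.4  37.5  79.8] F [-0.2 -0.6 -0.7] op 45.2 0.0
False
down 9.45 [-68.5  37.9  37.9] F [-0.  -0.4 -0.5] op 45.0 0.0
grip 9.82 [-68.2  37.6  38.5] F [-1.1  0.4  5.1] op 15.2 24.6
False
a 10.45 [-59.6  37.7  38.5] F [ 1.  -0.9  0.8] op 15.3 24.4
False
b 11.6 [-29.6  37.7  38.6] F [ 1.2 -0.1  1.4] op 14.7 24.5
```

View pics/w6.png

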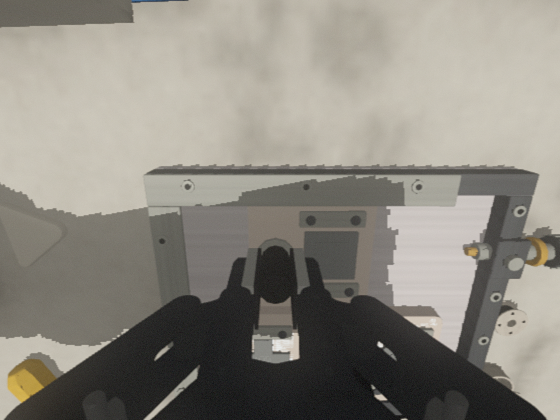

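The square pallet slides cleanly along the left rail with low forces. Next I'll run slowly and feel for the stop.

Run:
```python
from h import *
x,y,z=tt()
print(env.movel(tw(14,y,z),.03,stop_force=7)); st("b")
x=tt()[0]
print(env.movel(tw(38,y,z),.006,stop_force=7)); st("c")
for i in range(3): env.dwell(.1); st("d")
```

```text
False
b 13.32 [14.1 37.8 38.6] F [0.2 0.7 3.6] op 15.1 24.7
True
c 16.09 [32.4 37.7 38.6] F [-0.3 -0.3  5. ] op 14.9 24.8
d 16.19 [32.4 37.7 38.6] F [0.  0.1 3.5] op 15.1 24.8
d 16.29 [32.4 37.7 38.6] F [ 0.7 -0.1  4.5] op 14.9 24.8
d 16.39 [32.4 37.7 38.6] F [1.2 0.4 3.5] op 14.7 24.8
```

Run:
```python
from h import *
x,y,z=tt()
for k in range(2):
    print(env.movel(tw(x+3,y,z),.004,stop_force=9)); st("c")
    env.dwell(.15); st("d")
im=vision.camera("wrist");cv2.imwrite("pics/w7.png",im[100:310,330:560]); cv2.imwrite("pics/w7c.png",cv2.resize(im[170:360,230:520],None,fx=2.6,fy=2.6,interpolation=cv2.INTER_CUBIC))
```

```text
True
c 17.0 [32.4 37.7 38.5] F [-1.3  0.3  4.6] op 15.1 25.0
d 17.15 [32.4 37.7 38.6] F [-1.2  1.4  4.6] op 15.0 24.9
True
c 17.57 [32.4 37.7 38.5] F [-0.5  0.1  4.1] op 15.0 25.1
d 17.72 [32.4 37.6 38.5] F [-0.3 -0.4  4.8] op 14.9 25.1
```

View pics/w7c.png

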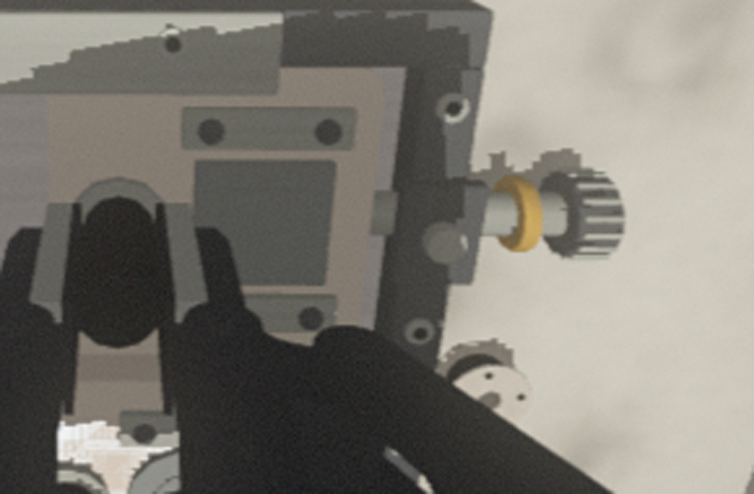

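All three stops came at the same x, and the picture shows the screw nose on the plate with the plunger in. The arm relaxes after a force stop, so I'll build up a held pressure in small position steps.

Run:
```python
from h import *
x,y,z=tt()
def F(n=4): return np.mean([(env.dwell(.03),tf())[1] for _ in range(n)],0)
f0=F(); print(f0)
for k in range(14):
    env.movel(tw(x+.3*(k+1),y,z),.01); f=F(); print(k,(f-f0).round(1),tt()[0].round(2))
    if f0[0]-f[0]>9: break
env.dwell(.4); st("held")
```

```text
[-1.4    0.1    3.875]
0 [-0.6 -0.5  1.5] 32.38
1 [-0.8  0.1  2.2] 32.42
2 [-2.1  0.4  3.2] 32.43
3 [-3.1  0.6  4.6] 32.45
4 [-3.7  0.2  5.4] 32.44
5 [-5.2  0.3  6.4] 32.48
6 [-5.8  0.3  7.2] 32.49
7 [-6.4  0.5  8.1] 32.49
8 [-6.8  0.1  8.9] 32.49
9 [-7.6  0.6  9.2] 32.51
10 [-8.4  1.1 10. ] 32.5
11 [-9.3  1.  11.1] 32.54
held 22.9 [32.6 37.7 38.4] F [-11.    0.4  14.7] op 15.2 26.8
```

Measured push is about 10 N, but there's also a downward load that adds friction. I'll unload z and push a bit more, staying under 20 N.

Run:
```python
from h import *
x,y,z=tt();x0=32.4
def F(n=4): return np.mean([(env.dwell(.03),tf())[1] for _ in range(n)],0)
dz=0
for k in range(14):
    f=F()
    if f[2]>5: dz+=.3
    env.movel(tw(x0+3.6+.2*k,y,38.5+dz),.01); f=F(); print(k,f.round(1),dz)
    if f[0]<-13 or (f[2]<5 and f[0]<-12): break
env.dwell(.4); st("held")
env.movel(tw(x0+.5,y,38.6),.01); st("relaxed")
claw.grip(.045); st("open")
env.movel(tw(*tt()[:2],80),.1)
cv2.imwrite("pics/t3.png",vision.camera("top")); 
# pallet 3
env.reach(tw(-69.2,-37.5,80),quat(A)); st("above3")
print(env.movel(tw(-69.2,-37.5,38),.08,stop_force=8)); st("down")
cv2.imwrite("pics/w8.png",vision.camera("wrist"))
```

```text
0 [-9.8  1.  12.6] 0.3
1 [-9.6  1.1 10.9] 0.6
2 [-9.6  1.1  8.9] 0.8999999999999999
3 [-9.3  1.1  7.4] 1.2
4 [-9.3  0.6  5.7] 1.5
5 [-9.   0.2  4.6] 1.8
6 [-8.   0.5  3.6] 2.1
7 [-9.1  0.6  3.9] 2.1
8 [-10.    0.4   5.2] 2.1
9 [-10.1   0.7   5.5] 2.1
10 [-10.4   0.2   6. ] 2.1
11 [-10.1   0.4   4.6] 2.4
12 [-11.4  -0.2   5.1] 2.4
13 [-10.5   0.5   4.6] 2.6999999999999997
held 30.53 [32.9 37.6 39.2] F [-10.9   0.2   4.4] op 14.8 25.2
relaxed 31.31 [32.4 37.6 38.5] F [-5.3  0.6  3.8] op 14.8 25.2
open 31.71 [33.4 37.8 38.7] F [-0.3  0.8  0.3] op 45.0 0.0
above3 33.38 [-68.8 -37.   79.8] F [-0.1 -0.2  0.9] op 44.7 0.0
False
down 34.05 [-69.1 -37.5  37.9] F [0.4 0.4 0.3] op 44.7 0.0
```

View pics/w8.png

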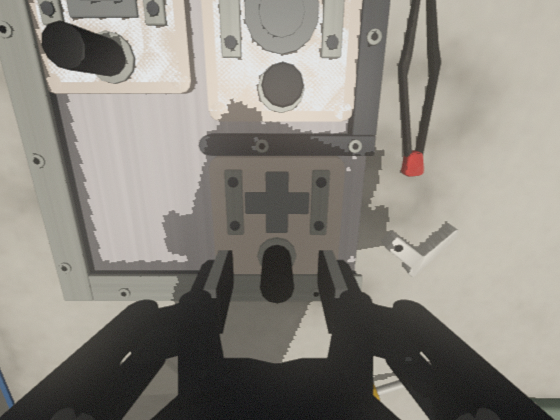

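The post is centred between the pads at (277,270). Round is tight in the bay and square is back in the sewing place. I'll grip the cross pallet and slide it left.

Run:
```python
from h import *
claw.grip(.01,20); st("grip")
x,y,z=tt()
for t,v in((-10,.03),(33,.05)):
    s=env.movel(tw(x,t,z),v,stop_force=8); print(s); st("go")
    if s: break
if not s:
    print(env.movel(tw(x,43,z),.006,stop_force=5)); st("touch"); env.dwell(.15); st("d")
cv2.imwrite("pics/w9.png",vision.camera("wrist"))
```

```text
grip 34.47 [-68.9 -37.7  38.5] F [-0.2  0.1  4.2] op 15.1 20.4
False
go 35.53 [-68.8  -9.5  38.5] F [-0.9  0.7  5.2] op 15.3 20.6
False
go 36.54 [-68.9  34.7  38.5] F [0.3 2.2 6.1] op 15.3 20.7
True
touch 37.52 [-68.9  38.4  38.5] F [-0.1  0.4  2.9] op 14.7 20.4
d 37.67 [-68.9  38.4  38.5] F [-0.5  1.5  2.6] op 15.2 20.4
```

Contact at 38.4. From the other end's −40.1 that is 78.5 mm, exactly 2 × 39.25, so both pallets touch their rails. I'll release, retreat and check.

Run:
```python
from h import *
claw.grip(.045); st("open")
env.movel(tw(*tt()[:2],120),.12)
env.reach([*(P[:2]+RT@[-.06,0]),.24],quat(A)); env.dwell(.2); st("up")
a=vision.camera("wrist")
cv2.imwrite("pics/f.png",cv2.resize(a[20:270,150:400],None,fx=2.4,fy=2.4,interpolation=cv2.INTER_CUBIC))
```

```text
open 38.12 [-68.7  37.8  38.6] F [-0.6  0.1 -0.3] op 45.0 0.0
up 39.71 [-60.9   0.7 238.3] F [0.2 0.5 0. ] op 44.9 0.0
```

View pics/f.png

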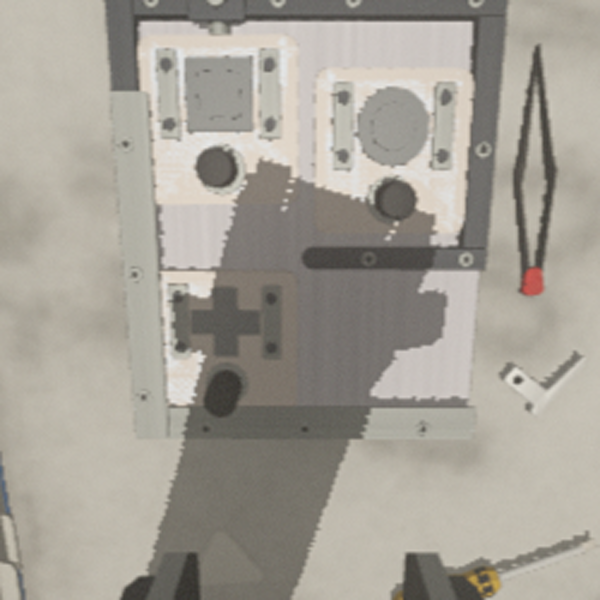

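Round is against the bay's end rail, square against the screw nose with no plunger showing, and cross against the left rail. Nothing around the track has moved.

```bash
python3 -c "
from cell import env, vision, claw
print(env.job_done())"
```

```text
the job is handed in; nothing more can be done
None
```

The job is handed in: I slid the three pallets on one place each in the order asked, pressing the square one on the stop screw at about 10 N. The seat switch has no readout, so I judged it fully in from the contact force and the picture.

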